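# Ready the parts counter's top panel for clipping

### The job

The parts counter's top panel has to be held down while a colleague clips it from below through the tray opening. First pull the catch tray out to its stop, next, with the panel still standing up on its springs, turn the quarter-turn fastener on it clockwise (seen from above) until its slot lines up with the two raised marks on the panel, and only then press the panel down fully home against the frame. Finish while still holding the panel pressed home, with the tray out and the slot lined up, and leave the other things on the bench where they are.

Things in the scene. Friction and masses are not known exactly. Their poses are not given: they have to be found in the camera images.
- machine: The parts counter, fixed to the bench: a grey frame 200 mm (its x) by 240 mm (its y), 100 mm high to the frame's top. Origin at the centre of the frame's underside, on the bench. Its +x points from the tray front towards its back (away from the robot), +y to its left, z up. A green counting head stands at its left (local x -50 to +100 mm, y +120 to +220 mm, 140 mm high) with a dark hopper on it (centre local x +45, y +170 mm, up to 218 mm high).
- tray (a joint): How far the catch tray is pulled out towards the counter's own -x, in m: 0 = shut, 0.080 = at its stop. It starts shut or up to 20 mm out, needs about 2 N, and stays where it is left.
- tray_handle (a point): Middle of the tray's dark steel bar handle (moves with the tray): bar 104 mm long along the counter's y, 12 mm thick along x, 14 mm high, its centre 72 mm above the bench, carried by an arm at each end. The gap between bar and aluminium tray front is 41 mm; free space below and above the bar. The tray front is at most 84 mm high.
- fastener (a joint): Angle of the quarter-turn fastener in rad, growing clockwise seen from above. 0 = its wing and slot lie along the counter's x; pi/2 (1.571) = slot in line with the two marks. It starts between 0.15 and 0.55. Stops at -0.1 and 1.95, so the far stop is well past alignment. It turns against light friction (0.05 N m) and stays where it is left.
- fastener_grip (a point): On the fastener's axis at the height to grip, 10 mm below the top of its wing. The fastener stands in the middle of the panel, a plain steel disc 42 mm across and 6 mm high with an upright wing on it, 46 mm long, 14 mm thick and 32 mm high; the dark slot runs lengthwise along the wing's top. The point's x axis lies along wing and slot. The wing's lower edge is 22 mm below this point, the panel's upper face 28 mm below it.
- panel (a joint): How far the top panel is pressed down, in m: 0 = standing 8 mm proud of the frame on its springs, 0.008 = fully home on the frame. It only moves straight down and springs back up when let go. It takes about 7 N to start it moving and about 12 N to bring it home.
- panel_spot (a point): A free spot on the panel's upper face to press on, 55 mm nearer the tray front than the fastener's axis (moves with the panel; 114 mm above the bench with the panel up, 106 mm when home). The aluminium panel is 170 mm (x) by 210 mm (y), 6 mm thick; pressing elsewhere on it works as well. The two raised marks are dark ribs 36 mm long, 5 mm wide and 1.5 to 3 mm high, on a line along the counter's y through the fastener's axis, one either side of it.
- tin: Bystander, to be left where it is: closed red-painted tin can, 68 mm across, 100 mm tall, standing to the right of the tray front.
- jar: Bystander, to be left where it is: amber glass jar with lid, 64 mm across, 85 mm tall, right of the counter.
- brush: Bystander, to be left where it is: hand brush 150 mm long lying to the left in front of the counter.
- mug: Bystander, to be left where it is: white mug 80 mm across, 90 mm tall, at the right of the bench.
- screwdriver: Bystander, to be left where it is: screwdriver 180 mm long lying at the near right.
- collar: Bystander, to be left where it is: loose brass ring 60 mm across, 22 mm tall, beyond the tin and the jar, right of the counter.
- oiler: Bystander, to be left where it is: white plastic bottle 60 mm across, 150 mm tall, at the left of the bench.

How it is judged (in metres and radians):
On the way, in this order (a step that is already met when the one before it is completed fails the run):
1. the catch tray is pulled out to its stop (value of joint tray above 0.074 m), for 0.2 s.
2. the fastener's slot lines up with the marks, the panel still standing up on its springs (value of joint fastener between 1.431 and 1.711 rad and value of joint panel below 0.0045 m), for 0.3 s.
3. the panel is pressed home against the frame by the robot (value of joint panel above 0.0062 m and contact force between any of the arm, the fingers and panel above 3 N and value of joint fastener between 1.431 and 1.711 rad), for 0.5 s.
At the end, for the whole second after the job is handed in: The robot is still pressing the panel (or the fastener on it) with more than 3 N and holds it home (within 1.8 mm of the frame); the slot is within 0.14 rad of the marks, the tray within 6 mm of its stop, and every bystander within 30 mm of its start (all of step 3 and value of joint tray above 0.074 m and distance of each of tin, jar, brush, mug, screwdriver, collar, oiler from where it was at the start of the episode below 0.03 m); the arm keeps its last pose, push and grip.
It fails at once if a bystander is pushed away or knocked over (distance of any of tin, jar, brush, mug, screwdriver, collar, oiler from where it was at the start of the episode above 0.04 m).
It also fails if it takes over 61 s, if anything falls off the work surface, if the arm or the gripper's body presses on something with over 40 N, if the wrist force passes 120 N, or if a joint passes its speed limit or range.

### The arm

A 6-joint arm with a two-finger parallel gripper is mounted at the origin on the work surface. World frame = base frame: x ahead of the robot, y to its left, z up, the work surface at z = 0. Lengths are in mm, angles in rad, forces in N, time in s.
With the tool pointing down it reaches from about 425 to 950 mm from the base axis. Payload 14.7 kg.
Tool frame: the origin (TCP) lies on the centre line of the jaws, within the pads' length; the fingertips stand 17 mm ahead of it and the grasp point (between the pads) lies 2 mm behind it (r.tip_extent is the distance from the TCP to the fingertips, in mm); z points along the fingers, y is the line along which they close (so a half turn about z gives the same grasp; the last joint's range is limited). The gripper opens to 85 mm and grips with 20 to 120 N. Pads are 22 mm wide; open, the fingers measure 114 mm over their backs; the gripper's body (76 mm by 85 mm) begins 54 mm behind the grasp point. The pads swing forward as they close: fully open they stand 13 mm farther back than shut.
Start: joints at [-1.395, 0.48, 1.596, -0, 1.065, -0.047], TCP at [143.642, -633.924, 248.297] pointing down, gripper open.
Joint ranges: [-2.75, 2.75], [-0.82, 2.05], [0.23, 2.67], [-1.56, 4.7], [0.09, 2.69], [-2.92, 2.92]. Speed limits (rad/s): [1.89, 1.89, 2.39, 3.01, 3.01, 3.01].

### API

Orientations are given as a unit quaternion [x, y, z, w].
In Python, from bench import r, read_camera, camera_params, order, finder gives the robot as it stands. Calls block until the motion is done:
- r.move_pose(position, orientation): joint-space move of the TCP to a pose.
- r.move_straight(position, max_speed=150, rotation=None, threshold=None): straight line of the TCP; rotation=None keeps the orientation; max_speed is the mean speed in mm/s. With threshold (N) it stops when the force on the tool has changed by that much, and returns True; else False.
- r.goto_joints(angles): joint-space move.
- r.gripper_to(opening): finger opening in mm; the grip force is fixed at half the most; returns when the fingers have stopped.
- r.hold(seconds).
- r.solve_ik(position, orientation): joint angles nearest the present ones, or None.
- read_camera(name): name is "side" or "top" or "wrist"; returns the picture (400x640x3 uint8, blue, green, red); there is no depth.
- camera_params(name): a dict with "mtx" (3x3 intrinsics, pixels), "R" (3x3) and "t" (3): a world point X has camera coordinates R X + t; the wrist camera has in their place "hand_eye" (4x4, takes a point from camera to tool coordinates, whose origin is the TCP and whose axes are the flange's). Camera axes: x right, y down, z forward; pixel columns grow to the right and rows downward; lengths in mm; the calibration is good to about 2 mm. A picture is of the moment at which its call begins: read the wrist's pose just before it. camera_params takes no time and is no camera call.
A pose or a line that the arm cannot do raises r.Unreachable and nothing moves.
- order.job_done(): hands the job in; it is judged then, once.
Trained networks look in the newest picture that a camera, given by its name, has taken for a name from the list of things; names that differ only in an ending like _2 or _b are one class to them, and where a whole thing is asked for, a point or a joint stands for the part that bears it (a point fixed in the world has none). Each returns a list of dicts, best first, with "p" (0 to 1); they miss things now and then, are a little off and sometimes report something else, mostly with a low value. They report only what shows in the picture. A call takes as long as a camera call.
- finder.recognise(thing, camera): "rect" ([left, top, width, height] as shares, 0 to 1, of the picture: columns of its width, rows of its height, round what is visible of it).
Readings, each from a call of its own:
- r.read_time_s(): time.
- r.read_q(): joint angles.
- r.read_joint_velocities(): joint speeds.
- r.read_joint_efforts(): joint torques, N m.
- r.read_tcp_pos(): TCP position.
- r.read_tool_rot(): TCP orientation.
- r.read_contact_force(): force on the tool from outside, world axes, zero at the start.
- r.read_moment(): the same for the moment, N m.
- r.read_gripper_width(): finger opening in mm.
- r.read_grasp_force(): force on a finger pad.
Only numpy, scipy, OpenCV 4.12 (cv2) and the standard library are available. Lean on these libraries where they do the work, as an engineer would, in place of code of your own. Each camera call takes 0.05 s, during which the arm holds its last target. There are 200 camera calls.

## Working session

There is one attempt and no reset: what is moved stays moved. The work goes in short steps, each a Python script; the robot and the scene stay as the last script left them, time stands still between calls to the robot, and variables do not carry over. Pictures are saved under pics/ and viewed, at most 10 in all, crops included, and the job is handed in when it is done.

```bash
ls; mkdir -p pics; python3 - <<'E'
from bench import r, read_camera, camera_params, order, finder
import cv2,numpy as np
np.set_printoptions(precision=4,suppress=True)
for n in ["side","top"]:
    im=read_camera(n); cv2.imwrite(f"pics/{n}0.png",im)
    p=camera_params(n); print(n,p["mtx"].tolist(),p["R"].tolist(),p["t"])
    print("cam centre",-p["R"].T@p["t"])
    for th in ["machine","tray_handle","fastener","panel","tin"]:
        d=finder.recognise(th,n)[:2]; print(th,[(np.array(x["rect"])*[640,400,640,400],x["p"]) for x in d])
print(camera_params("wrist"), r.read_time_s(), r.read_tool_rot(), r.tip_extent)
E
```

```text
pics
side [[504.3897829455614, 0.0, 321.95146996082025], [0.0, 504.3897829455614, 206.98436109412907], [0.0, 0.0, 1.0]] [[0.9864582454250383, -0.16247243803969377, 0.02242402529415118], [-0.08747278820757486, -0.636820725321529, -0.766033860298717], [0.13873947295614045, 0.7536989257511246, -0.6424089725131903]] [-542.2769  139.8344 1680.6012]
cam centre [  313.9995 -1265.7229  1198.9112]
machine [(array([310.208, 160.6  ,  91.968, 120.2  ]), 0.69), (array([272.128, 109.68 ,  17.28 ,  33.72 ]), 0.15)]
tray_handle [(array([312.384, 216.92 ,  22.272,  53.   ]), 0.57), (array([312.512, 160.68 ,  87.68 , 119.92 ]), 0.21)]
fastener [(array([353.792, 213.72 ,  14.592,  14.48 ]), 0.5)]
panel [(array([331.584, 204.32 ,  63.808,  46.08 ]), 0.67)]
tin [(array([307.328, 268.4  ,  21.696,  33.12 ]), 0.66)]
top [[455.70212920166597, 0.0, 313.78190625895905], [0.0, 455.70212920166597, 207.69937306084387], [0.0, 0.0, 1.0]] [[-0.029603045317257857, -0.999540838239308, -0.006463157108235636], [-0.9941661288132144, 0.03011356540568789, -0.10357065945094938], [0.10371773246890595, 0.0033594449569414996, -0.9946010989844569]] [  31.0706  551.7862 1590.5982]
cam centre [ 384.5137    9.0966 1639.3604]
machine [(array([281.408, 138.4  , 103.872,  83.48 ]), 0.71)]
tray_handle [(array([314.496, 201.28 ,  62.016,  16.   ]), 0.75)]
fastener [(array([343.68, 166.6 ,   9.6 ,  11.4 ]), 0.49)]
panel [(array([315.008, 147.92 ,  65.472,  51.28 ]), 0.68)]
tin [(array([387.008, 214.32 ,  26.624,  17.88 ]), 0.69)]
{'mtx': array([[305.1559,   0.    , 317.3886],
       [  0.    , 305.1559, 195.6286],
       [  0.    ,   0.    ,   1.    ]]), 'hand_eye': array([[  -0.0001,   -0.9558,   -0.2939,   74.9214],
       [   1.    ,   -0.0003,    0.0006,   -0.723 ],
       [  -0.0007,   -0.2939,    0.9558, -126.3505],
       [   0.    ,    0.    ,    0.    ,    1.    ]])} 0.6 [ 0.9938  0.1112 -0.      0.    ] 17.0
```

```bash
python3 - <<'E'
import cv2,numpy as np
t=cv2.imread("pics/top0.png")[120:260,260:440]; s=cv2.imread("pics/side0.png")[140:320,250:430]
a=cv2.resize(t,None,fx=4.4,fy=4.2,interpolation=3)
cv2.imwrite("pics/topc.png",cv2.resize(t,None,fx=4,fy=4,interpolation=3)); cv2.imwrite("pics/sidec.png",cv2.resize(s,None,fx=3.3,fy=3.3,interpolation=3))
E
```

```text
(no output)
```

View pics/topc.png

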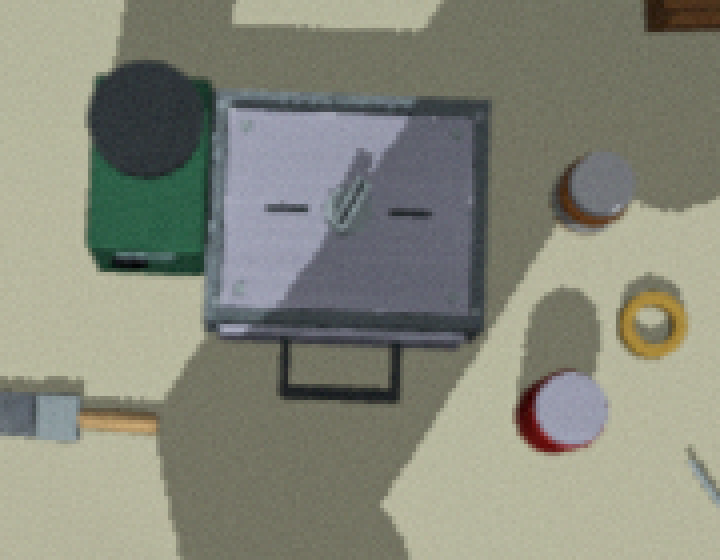

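View pics/sidec.png

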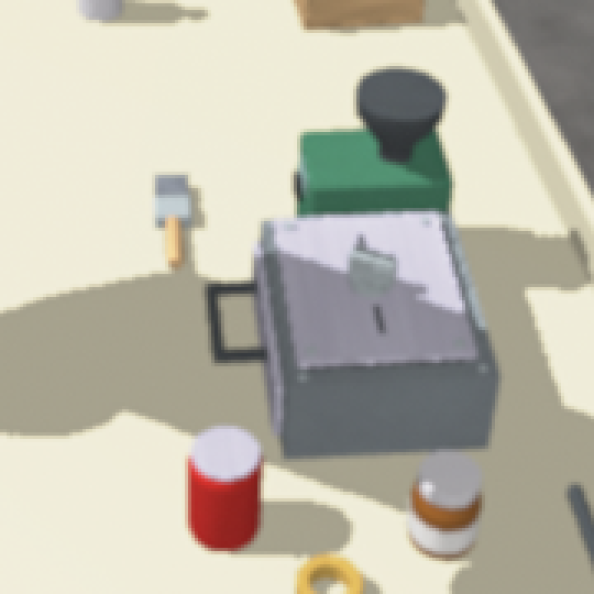

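The top view shows the frame corners, the marks at crop (265–308, 208) and (388–432, 213), and the handle bar from (282, 392) to (400, 398). The slot runs through about (348, 205), leaning right at the top. The side view agrees. Next I'll locate these roughly, then look from the wrist camera.

```bash
cat > h.py <<'E'
from bench import r, read_camera, camera_params, order, finder
import cv2,numpy as np
from scipy.spatial.transform import Rotation as Ro
np.set_printoptions(precision=3,suppress=True)
def ray(px,K,Rwc,c,z):
    d=Rwc@np.linalg.inv(K)@np.array([px[0],px[1],1.]); return c+d*(z-c[2])/d[2]
def top(px,z):
    p=camera_params("top"); return ray(px,p["mtx"],p["R"].T,-p["R"].T@p["t"],z)
def wcam(pos,q):
    p=camera_params("wrist"); T=np.eye(4); T[:3,:3]=Ro.from_quat(q).as_matrix(); T[:3,3]=pos
    T=T@p["hand_eye"]; return p["mtx"],T[:3,:3],T[:3,3]
def down(yaw): # tool x axis at world angle yaw, pointing down
    return (Ro.from_euler('z',yaw)*Ro.from_euler('x',np.pi)).as_quat()
def snap(name):
    pos=r.read_tcp_pos(); q=r.read_tool_rot(); im=read_camera("wrist")
    cv2.imwrite(f"pics/{name}.png",im); np.savez(f"pics/{name}.npz",pos=pos,q=q); return im
def wpt(name,px,z):
    d=np.load(f"pics/{name}.npz"); return ray(px,*wcam(d["pos"],d["q"]),z)
E
python3 - <<'E'
from h import *
c=lambda u,v,z: top((260+u/4,120+v/4),z)
m=[c(265,208,116),c(308,208,116),c(388,213,116),c(432,213,116)]; print(m)
print("corners",[c(207,328,100),c(217,92,100),c(490,100,100),c(485,333,100)])
print("handle",c(282,392,79),c(400,398,79)); ctr=np.mean(m,0)
print("tin",c(570,408,100))
for yaw in (0,np.pi,np.pi/2,-np.pi/2):
    print(yaw,r.solve_ik([ctr[0],ctr[1],350],down(yaw)))
E
```

```text
[array([663.644, -31.582, 116.   ]), array([662.523, -67.975, 116.   ]), array([ 656.152, -135.484,  116.   ]), array([ 655.006, -172.68 ,  116.   ])]
corners [array([564.728,  20.626, 100.   ]), array([769.135,   6.045, 100.   ]), array([ 754.778, -228.571,  100.   ]), array([ 553.289, -215.21 ,  100.   ])]
handle [509.946 -41.961  79.   ] [ 501.737 -142.94    79.   ]
tin [ 487.367 -284.09   100.   ]
0 [-0.199  0.429  1.425 -0.     1.287  1.372]
3.141592653589793 [-0.199  0.429  1.425  0.     1.287 -1.77 ]
1.5707963267948966 [-0.199  0.429  1.425  0.     1.287 -0.199]
-1.5707963267948966 None
```

```bash
python3 - <<'E'
from h import *
r.move_pose([610,-100,300],down(np.pi/2-0.06))
snap("w1"); print(r.read_time_s())
for t in ["fastener","tray_handle","panel"]: print(t,[(np.array(x["rect"])*[640,400,640,400],x["p"]) for x in finder.recognise(t,"wrist")[:1]])
E
```

```text
3.1667
fastener [(array([349.696, 157.88 ,  49.792,  39.28 ]), 0.55)]
tray_handle [(array([223.68 ,  68.28 ,  54.976, 186.8  ]), 0.84)]
panel [(array([281.472,  65.08 , 177.792, 198.28 ]), 0.83)]
```

View pics/w1.png

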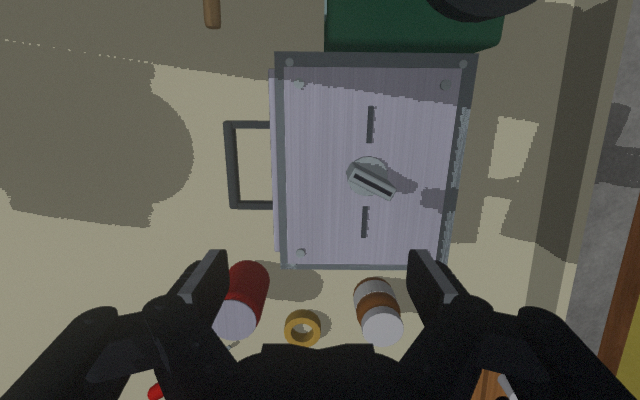

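The wrist picture shows the marks at (371, 106–142) and (365, 206–238), the slot from (356, 176) to (391, 194), and the handle bar's middle near (231, 165).

```bash
python3 - <<'E'
from h import *
w=lambda u,v,z: wpt("w1",(u,v),z)
a,b=w(371,124,116.),w(364.7,222,116.); c=(a+b)/2; yaw=np.arctan2(b[0]-a[0],a[1]-b[1]) ; print("marks",a,b,"ctr",c,"yaw",yaw)
s0,s1=w(356,176,152),w(391,193.5,152); wa=np.arctan2((s1-s0)[1],(s1-s0)[0]); print("slot",s0,s1,(s0+s1)/2,wa)
h0,h1=w(227,122,79),w(238,122,79); g0,g1=w(230,208,79),w(240,208,79); print("bar",h0,h1,g0,g1)
print("corners",w(275,53,100),w(477,54,100),w(281,269,100))
g=cv2.imread("pics/w1.png")
x=np.hstack([cv2.resize(g[90:250,330:410],(400,600*400//300),interpolation=2)[:600],cv2.resize(g[100:260,215:295],(400,800),interpolation=2)[:600]]) if 0 else np.hstack([cv2.resize(g[95:245,330:420],(360,600),interpolation=2),cv2.resize(g[95:245,210:300],(360,600),interpolation=2)])
cv2.imwrite("pics/w1z.png",x)
E
```

```text
marks [666.066 -49.839 116.   ] [ 658.184 -154.108  116.   ] ctr [ 662.125 -101.973  116.   ] yaw -0.07544379617566292
slot [645.784 -92.999 152.   ] [ 678.171 -111.88   152.   ] [ 661.977 -102.439  152.   ] -0.5278305778904425
bar [512.97  -40.814  79.   ] [525.137 -41.562  79.   ] [ 501.578 -141.319   79.   ] [ 513.613 -142.06    79.   ]
corners [575.692  22.49  100.   ] [772.962   9.48  100.   ] [ 558.522 -215.666  100.   ]
```

View pics/w1z.png

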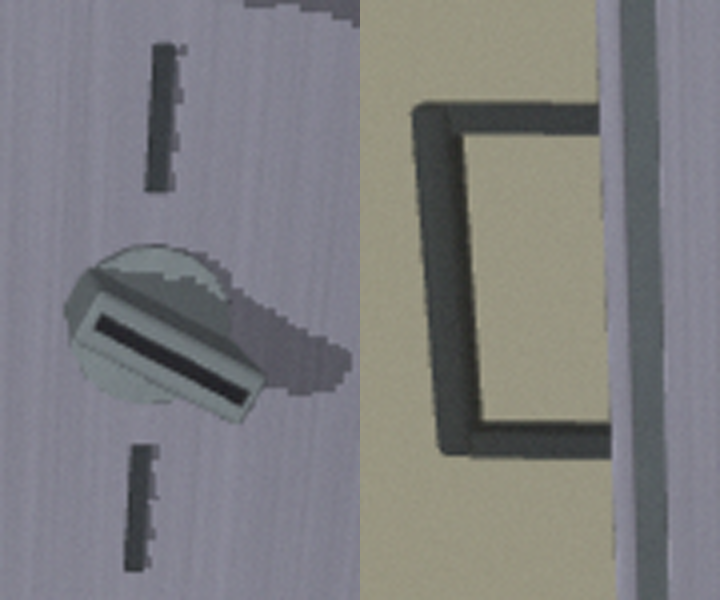

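```bash
python3 - <<'E'
from h import *
w=lambda u,v,z: wpt("w1",(u,v),z)
a,b=w(370,124.3,116.),w(364.5,222,116.); c=(a+b)/2; yaw=np.arctan2(b[0]-a[0],a[1]-b[1]) ; print("marks ctr",c,"yaw",yaw)
s0,s1=w(354.3,175,150),w(391.8,195,150); print("slot",(s0+s1)/2,np.arctan2((s1-s0)[1],(s1-s0)[0]))
print("bar outer",w(223,121,79),w(230.5,209,79),"inner",w(233.5,126,79),w(240,202,79))
print("traycorner",w(271,95,84),w(275,245,84))
for y in (yaw+np.pi/2,):
    for p in ([510,-90,75],[430,-85,75],[430,-85,180],[662,-102,145]): print(r.solve_ik(p,down(y)))
E
```

```text
marks ctr [ 661.519 -102.082  116.   ] yaw -0.06820554352080747
slot [ 661.935 -103.244  150.   ] -0.5536827566458189
bar outer [508.71  -39.472  79.   ] [ 501.994 -142.626   79.   ] inner [519.543 -45.561  79.   ] [ 514.649 -134.488   79.   ]
traycorner [565.369 -15.652  84.   ] [ 551.628 -191.167   84.   ]
[-0.233  0.551  2.041 -0.     0.549 -0.165]
[-0.264  0.484  2.219 -0.     0.439 -0.196]
[-0.264  0.286  2.135 -0.     0.721 -0.196]
[-0.198  0.614  1.638 -0.     0.889 -0.13 ]
```

```bash
cat >> h.py <<'E'
YAW=-0.067; F=np.array([661.8,-102.5]); X=np.array([np.cos(YAW),np.sin(YAW)])
def loc(d,z): return [*(F+d*X),z]
E
python3 - <<'E'
from h import *
r.gripper_to(42)
r.move_pose(loc(-150.8,140),down(np.pi/2+YAW))
print("down contact",r.move_straight(loc(-150.8,71),100,threshold=15), r.read_tcp_pos())
r.gripper_to(0); print(r.read_gripper_width(),r.read_grasp_force(),r.read_contact_force(),r.read_time_s())
hit=r.move_straight(loc(-241,71),60,threshold=14)
p=np.array(r.read_tcp_pos()); print(hit,p,"d",(p[:2]-F)@X,r.read_contact_force(),r.read_gripper_width(),r.read_time_s())
snap("w2")
E
```

```text
down contact False [511.774 -92.508  71.432]
10.951769074610972 59.08329427242279 [-8.667 -2.606 13.987] 5.8083
True [510.014 -92.353  71.67 ] d -152.1245156729205 [-0.62   0.995  8.138] 10.689419201462842 6.1
```

```bash
python3 - <<'E'
from h import *
for k in range(3):
    hit=r.move_straight(loc(-239,71),50,threshold=25)
    p=np.array(r.read_tcp_pos()); d=(p[:2]-F)@X; print(hit,p,"d",d,r.read_contact_force(),r.read_gripper_width(),r.read_time_s())
    if not hit or d<-220: break
snap("w2")
E
```

```text
True [430.509 -86.732  71.718] d -231.82784333127634 [2.573 4.992 1.942] 10.740078548103234 7.625
```

View pics/w2.png

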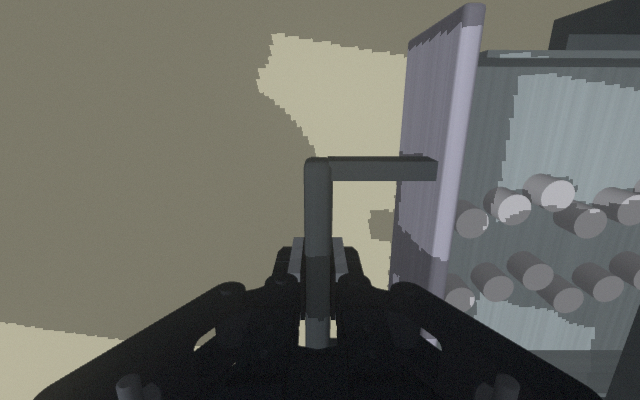

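The tray is at about 80 mm and against its stop, with the bar still between the jaws. Now I'll release and go to the fastener.

```bash
python3 - <<'E'
from h import *
r.hold(0.3); print(r.read_contact_force())
r.gripper_to(42); p=np.array(r.read_tcp_pos()); r.move_straight([p[0],p[1],230],150)
w0=np.pi-0.545; wf=np.pi/2+YAW
r.move_pose(loc(0,230),down(w0))
print("contact",r.move_straight(loc(0,144),100,threshold=12),r.read_tcp_pos())
snap("w3")
r.gripper_to(0); print(r.read_gripper_width(),r.read_grasp_force(),r.read_contact_force(),r.read_moment(),r.read_time_s())
E
```

```text
[1.43  4.674 3.539]
contact False [ 662.217 -102.572  144.643]
13.064484971391497 60.19515573978424 [-4.226 -3.255  7.749] [-0.342  0.445 -0.006] 12.0083
```

```bash
python3 - <<'E'
from h import *
w0=np.pi-0.545; wf=np.pi/2+YAW
for f in (.25,.5,.75,1):
    r.move_pose(loc(0,144),down(w0+f*(wf-w0))); print(r.read_contact_force(),r.read_moment(),r.read_gripper_width())
r.hold(0.5); print(r.read_q(),r.read_tcp_pos(),r.read_time_s())
r.gripper_to(45); r.move_straight(loc(0,230),120)
r.move_pose([610,-100,300],down(np.pi/2-0.06)); snap("w4"); r.gripper_to(0); print(r.read_time_s())
g=cv2.imread("pics/w4.png"); cv2.imwrite("pics/w4z.png",np.hstack([cv2.resize(g[95:245,330:420],(360,600),interpolation=2),cv2.resize(g[40:280,120:300],(440,600),interpolation=2)]))
E
```

```text
[-3.442 -4.263  7.345] [-0.559  0.672 -0.02 ] 12.72936552621375
[-4.146 -4.922  6.739] [-0.806  0.817 -0.031] 13.196172230160093
[-6.739 -5.411  6.931] [-0.983  0.894 -0.087] 12.678033329239728
[-7.642 -5.154  7.838] [-1.088  1.027 -0.036] 12.769175303308637
[-0.2    0.615  1.639 -0.001  0.888 -0.132] [ 661.168 -103.27   144.522] 14.0083
16.275
```

View pics/w4z.png

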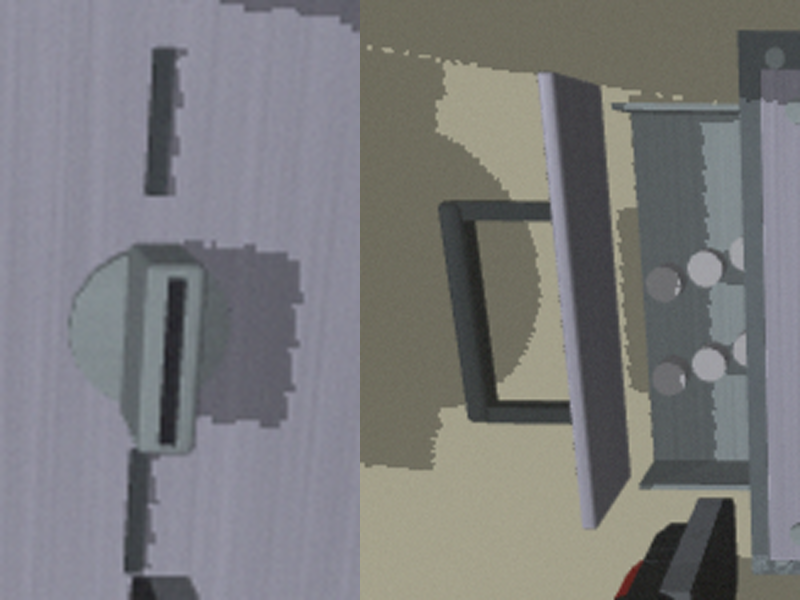

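The slot now lines up with the two marks: slot (374, 165)–(372, 206) in full-picture pixels, marks as before. The tray is out, with the bar's outer edge at (153, 122)–(166, 206). I'll check both numerically, then press.

```bash
python3 - <<'E'
from h import *
w=lambda u,v,z: wpt("w4",(u,v),z)
a,b=w(374,165,152),w(372,205.8,152); ang=np.arctan2(b[0]-a[0],a[1]-b[1]); print("slot dir",ang,"off",ang-YAW)
o=(w(152.7,122,79)+w(165.8,206,79))/2; print("bar outer d",(o[:2]-F)@X)
assert abs(ang-YAW)<0.09
q=down(np.pi/2+YAW)
r.move_pose(loc(-55,170),q)
print(r.move_straight(loc(-55,136),80,threshold=8), r.read_tcp_pos(),r.read_contact_force())
f0=r.read_contact_force()
for z in np.arange(130,112,-1.0):
    r.move_straight(loc(-55,z),15); f=np.array(r.read_contact_force())-f0; print(z,np.array(r.read_tcp_pos())[2],f)
    if f[2]>22: break
r.hold(1.0); print(r.read_tcp_pos(),np.array(r.read_contact_force())-f0,r.read_time_s())
E
```

```text
slot dir -0.053893295965552465 off 0.013106704034447539
bar outer d -234.7983840575942
False [606.842 -98.782 135.729] [ 0.092 -0.069  0.627]
130.0 130.409133948252 [-1.01   0.215  7.599]
129.0 129.44517203899633 [-0.873 -0.079  7.652]
128.0 128.48637858889663 [-1.809  1.042  7.471]
127.0 127.53520828476603 [-3.094  0.908  8.919]
126.0 126.58262828227949 [-1.246  0.108  8.229]
125.0 125.60236796269238 [-2.151  1.202 10.794]
124.0 124.62505145526751 [-3.125  0.332 10.332]
123.0 123.65623109296048 [-2.545  0.451 11.3  ]
122.0 122.97343536236426 [-4.954 -0.222 15.694]
121.0 122.86913437010014 [-8.916  1.327 30.219]
[607.268 -98.879 122.88 ] [-9.556  1.376 29.974] 21.2333
```

```bash
python3 -c "
from h import *
print(order.job_done(), r.read_contact_force(), r.read_tcp_pos())"
```

```text
the job is handed in; nothing more can be done
the job is handed in; nothing more can be done
```

I handed the job in with the tray pulled out to its stop, the slot about 0.01 rad off the marks, and the panel held home with about 30 N; I aimed to keep clear of the bystanders but didn't check them in a final picture, and no verdict was shown.

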